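# Tug-test the bag clips and reject the tired one

### The job

The three teal bag clips in the test rack look alike, but the spring of one is tired: tug each clip's orange-tabbed test card straight out towards the open front of the rack with about 6 newtons - a good clip holds its card against that, the tired one lets it slide. Draw the card right out of the tired clip while the clip stays in the rack, then put that card and the tired clip in the dark steel pan, leaving the good clips in the rack still gripping their cards and everything else on the counter where it is.

Things in the scene. Friction and masses are not known exactly. Their poses are not given: they have to be found in the camera images.
- rack: fixed grey plate 175 (x) x 300 (y) x 10 mm with three clip pockets in a row along y, 100 mm apart. Origin on the counter under the middle pocket; plate from x -120 to +55. z up; cards draw out along -x. At each pocket two posts with an 8 mm gap (outer faces at x -53.5, tops 40 above the counter) hold the clip back; other guides are 8 mm above the plate, so clips lift straight up
- pocket_1 (a point): middle of the underside of the clip in the pocket at rack y -100 mm (with card_1), on the plate, 10 mm above the counter. Each pocket holds a loose teal clip 80 (x) x 30 (y) x 36 tall, 75 g, with 1.5 mm play all round, jaws to -x; from above it can be gripped across its 30 mm width at its centre, its top is 46 mm above the counter
- pocket_2 (a point): the same for the middle pocket (with card_2). Exactly one of the three clips is tired, in any pocket; they look alike. The tired clip lets its card slide at about 2 to 4.5 N, a good one only at 11 N or more
- pocket_3 (a point): the same for the pocket at rack y +100 mm (with card_3)
- card_1: stiff 30 g card on edge on the rack plate in pocket 1's clip: orange grip tab 24 (x) x 12 (y) x 45 tall, behind it a cream card 70 long (x +12 to +82) x 4 x 40 tall, its last 24 mm in the jaws. Origin: centre of the tab's underside; x into the clip, z up. The tab is 98 mm in front of the pocket centre, its top 55 above the counter. Drawn 42 mm to rack -x it is clear of jaws and posts
- card_2: the same card, in pocket 2's clip
- card_3: the same card, in pocket 3's clip
- pan: fixed dark steel open pan for rejects, outside 210 (x) x 170 (y) x 45 mm tall, walls 4 mm, rim 8 mm wider all round; floor 4 mm above the counter. Origin at the centre of its underside, z up
- canister: blue round food canister, 82 dia x 138 tall (mm); a bystander, to be left where it is
- tub: clear lidded food tub with pale blue lid, 130 x 180 x 62 (mm); a bystander, to be left where it is
- spice_jar: jar with red lid, 44 dia x 85 tall (mm); a bystander, to be left where it is
- pepper_jar: jar with black lid, 44 dia x 85 tall (mm); a bystander, to be left where it is
- measuring_cup: steel handled cup, 80 dia x 70 tall (mm); a bystander, to be left where it is
- spoon: spoon, 220 long, lying flat (mm); a bystander, to be left where it is
Mind the look-alikes: they are no part of the job. What is shaped like the card_2 but red is not meant.

How it is judged:
On the way:
1. the tired clip's card has been drawn right out while that clip stays in its pocket (horizontal distance between each of card_1, card_2, card_3 and ca_c0 above 0.112 m and distance of each of ca_c0, cb_c0, cc_c0 from where it was at the start of the episode below 0.012 m), for 0.1 s.
At the end, for the whole second after the job is handed in: the tired clip and the card drawn from it lie at rest inside the pan (their centres within its walls and below 50 mm above its underside); the two good clips and their cards are within 12 mm of where they began (((x of card_1 in the frame of pan between -0.1 and 0.1 m and y of card_1 in the frame of pan between -0.08 and 0.08 m and z of card_1 in the frame of pan below 0.05 m and linear speed of card_1 below 0.03 m/s and distance of each of card_2, card_3 from where it was at the start of the episode below 0.012 m) or (x of card_2 in the frame of pan between -0.1 and 0.1 m and y of card_2 in the frame of pan between -0.08 and 0.08 m and z of card_2 in the frame of pan below 0.05 m and linear speed of card_2 below 0.03 m/s and distance of each of card_1, card_3 from where it was at the start of the episode below 0.012 m) or (x of card_3 in the frame of pan between -0.1 and 0.1 m and y of card_3 in the frame of pan between -0.08 and 0.08 m and z of card_3 in the frame of pan below 0.05 m and linear speed of card_3 below 0.03 m/s and distance of each of card_1, card_2 from where it was at the start of the episode below 0.012 m)) and x of ca_c0 in the frame of pan between -0.1 and 0.1 m and y of ca_c0 in the frame of pan between -0.08 and 0.08 m and z of ca_c0 in the frame of pan below 0.05 m and distance of each of cb_c0, cc_c0 from where it was at the start of the episode below 0.012 m); the robot touches nothing.
It fails at once if a bystander is knocked more than 40 mm away (distance of any of canister, tub, spice_jar, pepper_jar, measuring_cup, spoon from where it was at the start of the episode above 0.04 m).
It also fails if it takes over 69 s, if anything falls off the work surface, if the arm or the gripper's body presses on something with over 40 N, if the wrist force passes 120 N, or if a joint passes its speed limit or range.

### The arm

A 6-joint arm with a two-finger parallel gripper is mounted at the origin on the work surface. World frame = base frame: x ahead of the robot, y to its left, z up, the work surface at z = 0. Lengths are in m, angles in rad, forces in N, time in s.
With the tool pointing down it reaches from about 0.375 to 0.9 m from the base axis. Payload 3.1 kg.
Tool frame: the origin (TCP) lies at the very end of the fingers, on their centre line; the grasp point (between the pads) lies 19 mm behind it; z points along the fingers, y is the direction in which the jaws open and shut (so a half turn about z gives the same grasp; the last joint's range is limited). The gripper opens to 85 mm and grips with 20 to 120 N. Pads are 22 mm wide; open, the fingers measure 114 mm over their backs; the gripper's body (76 mm by 85 mm) begins 54 mm behind the grasp point. The pads swing forward as they close: fully open they stand 13 mm farther back than shut.
Start: joints at [-0.178, 0.527, 1.433, -0, 1.181, -0.178], TCP at [0.625, 0, 0.231] pointing down, gripper open.
Joint ranges: [-3.08, 3.08], [-0.75, 2.2], [0.22, 2.44], [-1.43, 4.57], [0, 2.65], [-2.85, 2.85]. Speed limits (rad/s): [2.79, 2.79, 3.14, 3.14, 3.14, 3.14].

### API

Orientations are given as a unit quaternion [x, y, z, w].
In Python, from station import * gives the robot as it stands.
- The arm moves only by the tool jog_arm, never from a script. Its argument "motion" is a list of rows, each a list of 5 numbers: the shift along the world's x, y, z in cm, then the turn about the world's z in degrees, then the closure in counts, from 0 (fully open) to 255 (shut). In form: [[tx, ty, tz, yaw, jaw], ...]. A call has 1 to 10 rows; each row shifts and turns the pose as measured when the row begins; what a row does not reach is not made up. A row lasts 1/12 s, in which the tool goes at most 41.7 mm and 7.16 degrees, less where a joint would pass 70% of its speed; a pose out of reach is approached as far as the arm can. A call with a gripper value outside its range is refused whole. The fingers move at their own pace and stop on an object; "squeeze" is the grip in N (left out, the last holds). Time passes only in rows, so rows that do not move let the fingers close. It gives the time, the measured TCP pose, the force and the opening at its end, in the units of the state.
- sense(): the state, without advancing time (a new reading comes with each control period).
- snapshot(name): name is "scene" or "side" or "wrist"; returns a dict with "img" (420x560x3 uint8, red, green, blue), "depth" (420x560 float32, m along the optical axis (not along the pixel's ray), 0 where there is no reading), "intrinsics" (3x3 intrinsics, pixels), "eye" and "attitude" of the camera in the world. Camera axes: x right, y down, z forward; pixel columns grow to the right and rows downward; lengths in m; the calibration is good to about 2 mm. A picture is of the moment at which its call begins.
- sign_off(): hands the job in, once; it reports no verdict.
The state is a dict: "t": time; "q": joint angles; "qd": joint speeds; "tau": joint torques, N m; "tcp_pos": TCP position; "tool_rot": TCP orientation; "force": force on the tool from outside, world axes, zero at the start; "ft_torque": the same for the moment, N m; "finger_gap": opening from 0.0 (shut) to 1.0 (fully open).
Only numpy, scipy, OpenCV 4.12 (cv2) and the standard library are available. Lean on these libraries where they do the work, as an engineer would, in place of code of your own. Each camera call takes 0.05 s, during which the arm holds its last target.

## Working session

There is one attempt and no reset: what is moved stays moved. The work goes in short steps, Python scripts to look and compute and a tool call to move; the robot and the scene stay as the last step left them, time stands still between calls to the robot, and variables do not carry over. Pictures are saved under pics/ and viewed, and the job is handed in when it is done.

Besides the shell and the picture viewer there is one more tool, called after ">>>" in YAML: its name, and indented under it one key for each argument. jog_arm: Moves the arm, as the interface text tells. Its arguments: {"type":"object","properties":{"motion":{"type":"array","items":{"type":"array","items":{"type":"number"}}},"squeeze":{"type":"number"}},"required":["motion"]}

```bash
mkdir -p pics; python3 - <<'E'
from station import *
import cv2,pickle
for n in ["scene","side"]:
    s=snapshot(n); pickle.dump(s,open(n+".pkl","wb")); cv2.imwrite(f"pics/{n}0.png",s["img"][:,:,::-1])
    print(n,s["eye"],s["attitude"],s["intrinsics"])
print(sense())
E
```

```text
scene [1.18337655 0.47704821 0.81366215] [ 0.43136173  0.81603151 -0.33566451 -0.18801322] [[384.43952866   0.         281.26366222]
 [  0.         384.43952866 211.07948968]
 [  0.           0.           1.        ]]
side [ 0.53039629 -0.52976962  0.70368423] [ 0.93107993 -0.01364583  0.00112055 -0.36455824] [[390.54611036   0.         276.61126419]
 [  0.         390.54611036 210.891555  ]
 [  0.           0.           1.        ]]
{'t': 0.1, 'q': array([-1.78479970e-01,  5.28371043e-01,  1.43379342e+00, -1.15811140e-05,
        1.18142696e+00, -1.78490545e-01]), 'qd': array([-0.00035047, -0.00263481, -0.00250242, -0.00049736,  0.00114281,
        0.00013651]), 'tau': array([ 4.33945943e-04, -4.43301880e+01, -1.78587180e+01, -2.04061280e-04,
        3.88642526e-03,  1.10165692e-05]), 'tcp_pos': array([6.24338588e-01, 1.58070778e-04, 2.30426693e-01]), 'tool_rot': array([ 7.07101131e-01,  7.07111725e-01, -5.74383811e-04, -8.17855582e-04]), 'force': array([ 0.46221438, -0.43914006,  0.81158962]), 'ft_torque': array([ 0.03421738, -0.01142072, -0.04824505]), 'finger_gap': 1.0011295339928117}
```

View pics/scene0.png

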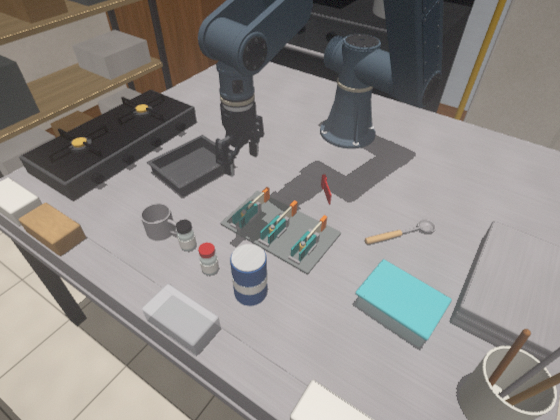

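View pics/side0.png

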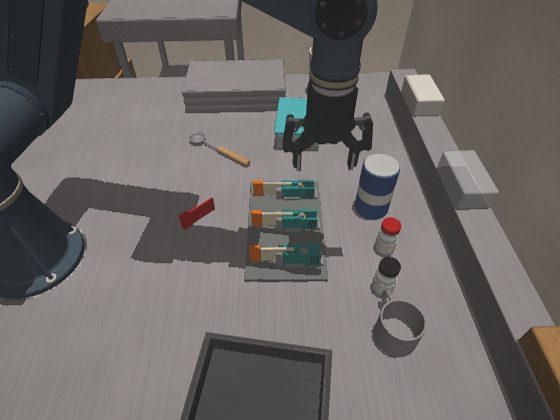

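The scene view shows the rack with three orange-tabbed cards: tabs at side px (257,188), (257,218) and (255,254). The look-alike red card lies at side px (197,213), off the rack, so it isn't meant. The pan is at the bottom of the side view. Next I'll enlarge and measure.

```bash
cat > h.py <<'E'
import numpy as np,pickle,cv2
from scipy.spatial.transform import Rotation as R
def cloud(s):
    K=s["intrinsics"];d=s["depth"];v,u=np.indices(d.shape)
    p=np.stack([(u-K[0,2])/K[0,0]*d,(v-K[1,2])/K[1,1]*d,d],-1)
    P=p@R.from_quat(s["attitude"]).as_matrix().T+s["eye"]; P[d==0]=np.nan
    return P
def proj(s,X):
    K=s["intrinsics"];p=(np.atleast_2d(X)-s["eye"])@R.from_quat(s["attitude"]).as_matrix()
    return np.c_[p[:,0]/p[:,2]*K[0,0]+K[0,2],p[:,1]/p[:,2]*K[1,1]+K[1,2]]
E
python3 - <<'E'
from h import *
for n,box in [("side",(235,165,345,295)),("scene",(210,170,350,275))]:
    s=pickle.load(open(n+".pkl","rb"));P=cloud(s)
    x0,y0,x1,y1=box
    c=s["img"][y0:y1,x0:x1,::-1]; f=min(800/(x1-x0),600/(y1-y0)); cv2.imwrite(f"pics/{n}c.png",cv2.resize(c,None,fx=f,fy=f,interpolation=cv2.INTER_CUBIC))
    hsv=cv2.cvtColor(s["img"],cv2.COLOR_RGB2HSV)
    for nm,lo,hi in [("or",(5,150,120),(16,255,255)),("teal",(80,100,60),(95,255,255))]:
        m=cv2.inRange(hsv,lo,hi); k,l,st,ce=cv2.connectedComponentsWithStats(m)
        for i in range(1,k):
            if st[i,4]>25:
                q=P[l==i]; q=q[~np.isnan(q[:,0])]
                top=q[q[:,2]>np.percentile(q[:,2],97)-.003]
                print(n,nm,ce[i].round(),st[i,4],"min",q.min(0).round(4),"max",q.max(0).round(4),"top",np.median(top,0).round(4))
    # pan rim
    m=(np.abs(P[...,2]-.045)<.004)&(hsv[...,2]<90)
    k,l,st,ce=cv2.connectedComponentsWithStats(m.astype(np.uint8))
    i=1+np.argsort(-st[1:,4])[:4]
    for j in i:
        q=P[l==j][:,:2].astype(np.float32); print(n,"dark",ce[j].round(),st[j,4],cv2.minAreaRect(q*1000))
    m=(np.abs(P[...,2]-.010)<.003)&(P[...,0]>.3)&(P[...,0]<.9)
    k,l,st,ce=cv2.connectedComponentsWithStats(m.astype(np.uint8))
    i=1+np.argsort(-st[1:,4])[:3]
    for j in i:
        q=P[l==j][:,:2].astype(np.float32); print(n,"plate",ce[j].round(),st[j,4],cv2.minAreaRect(q*1000))
E
```

```text
side or [258. 182.] 30 min [0.4861 0.1627 0.0514] max [0.5081 0.1722 0.0579] top [0.4961 0.1665 0.056 ]
side or [256. 212.] 43 min [0.483  0.0644 0.0506] max [0.5057 0.0766 0.0569] top [0.4956 0.0687 0.0554]
side teal [289. 112.] 708 min [ 0.5416 -0.0046  0.0532] max [0.6423 0.5371 0.3832] top [0.5839 0.0038 0.3479]
side teal [299. 131.] 55 min [ 0.5834 -0.008   0.053 ] max [0.6223 0.3859 0.3356] top [0.5844 0.0147 0.3111]
side teal [297. 189.] 386 min [0.5563 0.1496 0.0126] max [0.6346 0.1798 0.0492] top [0.586  0.1562 0.0465]
side teal [299. 219.] 482 min [0.5527 0.0496 0.011 ] max [0.6316 0.081  0.049 ] top [0.5854 0.0601 0.0465]
side teal [302. 254.] 547 min [ 0.55   -0.0502  0.0113] max [ 0.6289 -0.0205  0.0494] top [ 0.5815 -0.0423  0.0463]
side dark [258. 368.] 1746 ((504.118408203125, -300.98773193359375), (143.567138671875, 226.3592987060547), 80.37971496582031)
side dark [470. 276.] 756 ((920.3576049804688, 95.07388305664062), (3.8591837882995605, 925.5675659179688), 0.03388998657464981)
side dark [301. 250.] 295 ((586.869140625, -33.32811737060547), (30.67343521118164, 83.
[... 1160 characters left out ...]
71875), (74.50346374511719, 76.2804946899414), 87.31169891357422)
scene dark [170. 129.] 68 ((419.66607666015625, -507.26666259765625), (23.659034729003906, 123.78309631347656), 80.76770782470703)
scene dark [168. 154.] 53 ((522.2391967773438, -403.16064453125), (7.273624420166016, 121.52021026611328), 79.63040924072266)
scene plate [285. 232.] 2819 ((559.673828125, 70.38800048828125), (300.7753601074219, 177.4384307861328), 88.49877166748047)
scene plate [476. 334.] 94 ((579.8667602539062, 617.12451171875), (110.62786102294922, 4.594825744628906), 89.33015441894531)
scene plate [377. 318.] 60 ((670.218505859375, 414.6469421386719), (109.74414825439453, 4.003343105316162), 83.28714752197266)
```

View pics/sidec.png

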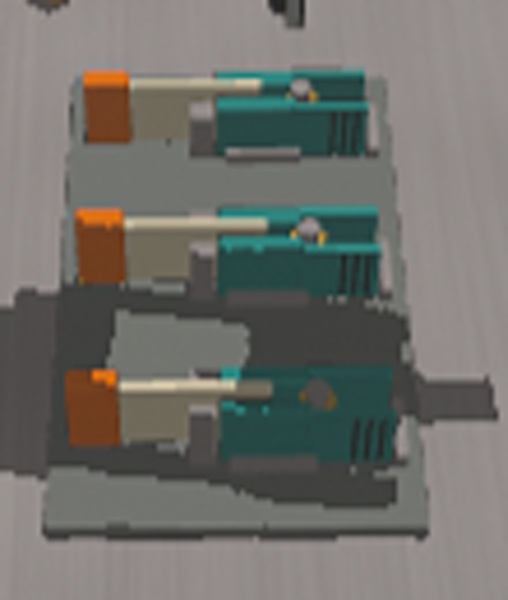

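>>> jog_arm:
  motion:
    - [-2,1,0,7,0]
    - [-2,1,0,7,0]
    - [-2,1,0,7,0]
    - [-2,1,0,7,0]
    - [-2,1,0,7,0]
    - [-2,1,0,7,0]
    - [-1,1,0,7,0]
    - [0,0,0,7,0]
    - [0,0,0,7,0]
    - [0,0,0,7,0]
  squeeze: 30

```text
t: 0.93
tcp_pos: [0.4833, 0.0727, 0.2255]
tool_rot: [0.159, 0.987, -0.002, -0.006]
force: [-0.4, -0.9, -0.2]
finger_gap: 0.999
```

The enlarged crop shows three orange tabs and teal clips, all on the rack. Next I'll finish the turn and check alignment with the wrist view.

>>> jog_arm:
  motion:
    - [0.4,0,-2,7,0]
    - [0.4,0,-2,7,0]
    - [0.3,-0.1,-2,2.7,0]
    - [0,-0.1,-1.5,0,0]
    - [0,0,0,0,0]

```text
t: 1.35
tcp_pos: [0.4943, 0.0713, 0.1486]
tool_rot: [0.008, 1.0, -0.002, -0.004]
force: [-0.1, 0.1, 0.4]
finger_gap: 1.0
```

```bash
python3 - <<'E'
from station import *
from h import *
s=snapshot("wrist");st=sense();print(st["tcp_pos"],R.from_quat(st["tool_rot"]).as_matrix().round(3),st["finger_gap"],st["force"])
P=cloud(s);pickle.dump(s,open("wrist.pkl","wb"))
hsv=cv2.cvtColor(s["img"],cv2.COLOR_RGB2HSV)
m=cv2.inRange(hsv,(5,150,100),(16,255,255)); k,l,sts,ce=cv2.connectedComponentsWithStats(m)
for i in range(1,k):
    if sts[i,4]>80:
        q=P[(l==i)]; q=q[~np.isnan(q[:,0])]; q=q[q[:,2]>.05]
        if len(q): print(ce[i].round(),q.min(0).round(4),q.max(0).round(4),((q.min(0)+q.max(0))/2).round(4))
cv2.imwrite("pics/w0.png",s["img"][:,:,::-1])
E
```

```text
[0.49498724 0.07134169 0.14967274] [[-1.     0.015 -0.007]
 [ 0.016  1.    -0.005]
 [ 0.007 -0.005 -1.   ]] 1.0030155988917373 [ 0.12052272  0.24104438 -0.10982328]
[155. 210.] [ 0.4791 -0.0347  0.0507] [ 0.503  -0.0224  0.0569] [ 0.4911 -0.0285  0.0538]
[283. 212.] [0.4821 0.0653 0.0529] [0.5053 0.0764 0.0575] [0.4937 0.0708 0.0552]
[412. 213.] [0.4849 0.1641 0.0521] [0.5086 0.1763 0.0575] [0.4967 0.1702 0.0548]
```

View pics/w0.png

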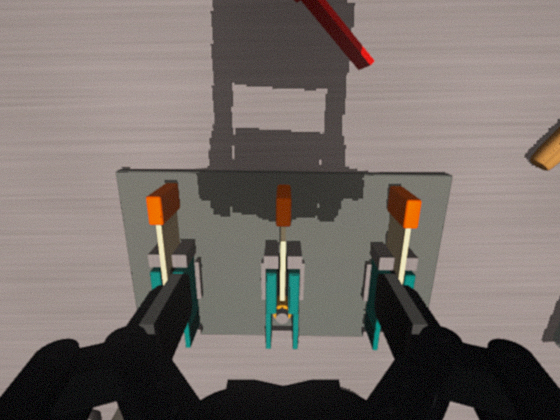

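Wrist view: the tabs are at px (163,203) for card_1, (283,205) for card_2 and (405,207) for card_3; the red decoy is at (340,30), off the rack. I'll test the middle card first.

>>> jog_arm:
  motion:
    - [-0.1,0,-3.5,-0.7,100]
    - [0,0,-3.5,0,100]
    - [0,0,-3.0,0,100]
    - [0,0,-2.0,0,100]
    - [0,0,-0.6,0,100]
    - [0,0,0,0,255]
    - [0,0,0,0,255]
    - [0,0,0,0,255]
    - [0,0,0,0,255]
  squeeze: 40

```text
t: 2.15
tcp_pos: [0.5036, 0.0711, 0.0289]
tool_rot: [0.015, 1.0, -0.003, 0.008]
force: [0.4, -0.2, -0.8]
finger_gap: 0.131
```

>>> jog_arm:
  motion:
    - [0,0,0,0,255]
    - [0,0,0,0,255]

```text
t: 2.32
tcp_pos: [0.5048, 0.0711, 0.0312]
tool_rot: [0.015, 1.0, -0.003, 0.01]
force: [0.7, -0.8, -0.2]
finger_gap: 0.132
```

```bash
python3 - <<'E'
from station import *
from h import *
s=snapshot("side");st=sense();print(st)
x0,y0,x1,y1=235,165,345,295
cv2.imwrite("pics/s1.png",cv2.resize(s["img"][y0:y1,x0:x1,::-1],None,fx=4.6,fy=4.6))
E
```

```text
{'t': 2.3667, 'q': array([-0.076572  ,  0.70810482,  1.87810841, -0.00990318,  0.53537179,
       -1.60918809]), 'qd': array([-0.00108888,  0.00973812,  0.00122944,  0.00123957, -0.00688725,
        0.0001928 ]), 'tau': array([-3.91426706e-02, -4.03562772e+01, -6.37828946e+00, -9.04598390e-03,
       -1.38435904e-01,  1.57504179e-03]), 'tcp_pos': array([0.50487124, 0.0710881 , 0.03121698]), 'tool_rot': array([ 0.01485528,  0.99983631, -0.00313904,  0.00983944]), 'force': array([-0.58723502,  0.46268506,  0.0322501 ]), 'ft_torque': array([ 0.03997103,  0.0315641 , -0.02927824]), 'finger_gap': 0.13164891768081324}
```

View pics/s1.png

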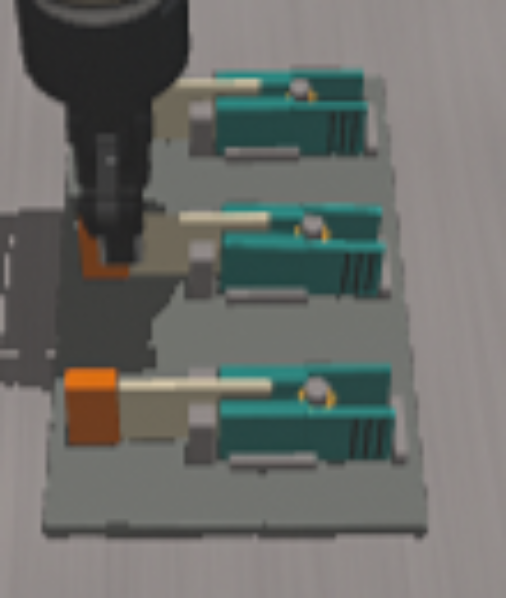

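The gripper is on the middle tab, a bit towards its card side. The clips are undisturbed. Starting a gentle tug.

>>> jog_arm:
  motion:
    - [-0.1,0,0,0,255]
    - [-0.1,0,0,0,255]
    - [-0.1,0,0,0,255]

```text
t: 2.62
tcp_pos: [0.5026, 0.0711, 0.0324]
tool_rot: [0.015, 1.0, -0.003, 0.011]
force: [0.8, 0.7, -0.5]
finger_gap: 0.136
```

>>> jog_arm:
  motion:
    - [-0.1,0,0,0,255]
    - [-0.1,0,0,0,255]

```text
t: 2.78
tcp_pos: [0.5014, 0.071, 0.0326]
tool_rot: [0.015, 1.0, -0.003, 0.012]
force: [1.6, -0.2, -0.5]
finger_gap: 0.131
```

>>> jog_arm:
  motion:
    - [-0.1,0,0,0,255]
    - [-0.1,0,0,0,255]

```text
t: 2.95
tcp_pos: [0.5003, 0.0711, 0.0328]
tool_rot: [0.015, 1.0, -0.003, 0.014]
force: [0.9, -0.4, -0.8]
finger_gap: 0.13
```

>>> jog_arm:
  motion:
    - [-0.1,0,0,0,255]
    - [-0.1,0,0,0,255]

```text
t: 3.12
tcp_pos: [0.4988, 0.0711, 0.0328]
tool_rot: [0.015, 1.0, -0.003, 0.014]
force: [1.7, 0.2, -0.6]
finger_gap: 0.131
```

>>> jog_arm:
  motion:
    - [-0.15,0,0,0,255]
    - [-0.15,0,0,0,255]

```text
t: 3.28
tcp_pos: [0.496, 0.0711, 0.0328]
tool_rot: [0.015, 1.0, -0.003, 0.015]
force: [0.2, -0.0, -0.1]
finger_gap: 0.126
```

```bash
cat > look.py <<'E'
import sys
from station import *
from h import *
s=snapshot("side");st=sense();print(st["t"],st["tcp_pos"].round(4),st["force"].round(2),st["finger_gap"])
x0,y0,x1,y1=map(int,sys.argv[2:6]) if len(sys.argv)>2 else (235,165,345,295)
f=min(800/(x1-x0),600/(y1-y0))
cv2.imwrite("pics/%s.png"%sys.argv[1],cv2.resize(s["img"][y0:y1,x0:x1,::-1],None,fx=f,fy=f))
pickle.dump(s,open("side_now.pkl","wb"))
hsv=cv2.cvtColor(s["img"],cv2.COLOR_RGB2HSV);P=cloud(s)
m=cv2.inRange(hsv,(80,100,60),(95,255,255)); k,l,sts,ce=cv2.connectedComponentsWithStats(m)
for i in range(1,k):
    q=P[(l==i)]; q=q[~np.isnan(q[:,0])]
    if sts[i,4]>80 and len(q) and q[:,2].max()<.055: print("teal",ce[i].round(),q.min(0).round(4),q.max(0).round(4))
E
python3 look.py s2
```

```text
3.3333 [0.4954 0.0711 0.0328] [ 0.82 -0.71 -0.63] 0.13053966892006622
teal [297. 189.] [0.5562 0.1486 0.0123] [0.6347 0.1805 0.049 ]
teal [299. 219.] [0.5527 0.0496 0.0119] [0.6317 0.0824 0.0522]
teal [302. 254.] [ 0.5512 -0.0499  0.0099] [ 0.6289 -0.0178  0.0499]
```

View pics/s2.png

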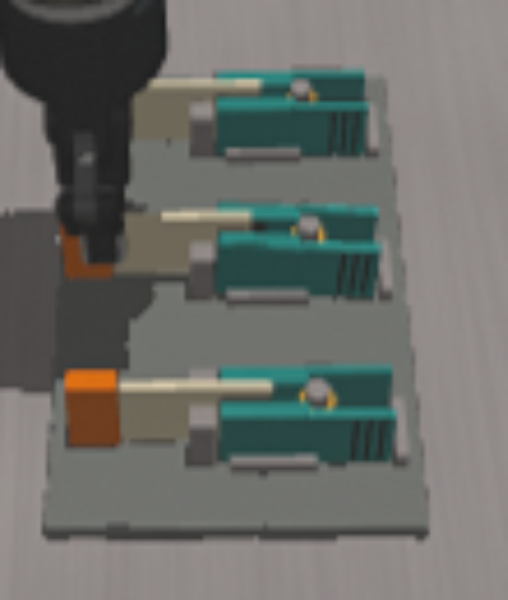

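The card's rear end moved from crop x=270 to 250, about 6 mm relative to its clip, while the clip stayed put and I read less than 2 N. That points to clip 2. It is still within 12 mm, so I'll tug a neighbour (card_1) for comparison before committing.

>>> jog_arm:
  motion:
    - [0,0,0,0,120]
    - [0,0,0,0,120]
    - [0,0,2,0,120]
    - [0,-1,3,0,120]
    - [0,-3,1,0,120]
    - [0,-3,0,0,120]
    - [0,-2.5,0,0,120]
    - [0,-0.5,0,0,120]
    - [0,0,0,0,120]

```text
t: 4.08
tcp_pos: [0.4895, -0.0314, 0.0945]
tool_rot: [0.013, 1.0, -0.003, 0.009]
force: [0.3, 0.6, -0.2]
finger_gap: 0.53
```

>>> jog_arm:
  motion:
    - [0,0.3,-2.5,0,120]
    - [-0.1,0,-2.5,0,120]
    - [-0.2,0,-1.2,0,120]
    - [-0.2,0,-0.2,0,120]
    - [0,0,-0.2,0,120]

```text
t: 4.5
tcp_pos: [0.4836, -0.0254, 0.0269]
tool_rot: [0.013, 1.0, -0.003, 0.009]
force: [-0.4, 0.1, 0.1]
finger_gap: 0.53
```

>>> jog_arm:
  motion:
    - [0.4,-0.2,0,0,120]
    - [0.3,-0.1,0,0,120]
    - [0,0,0,0,255]
    - [0,0,0,0,255]
    - [0,0,0,0,255]
    - [0,0,0,0,255]
    - [0,0,0,0,255]

```text
t: 5.08
tcp_pos: [0.4927, -0.0272, 0.0295]
tool_rot: [0.012, 1.0, -0.003, 0.01]
force: [0.6, 0.9, -1.3]
finger_gap: 0.132
```

>>> jog_arm:
  motion:
    - [-0.1,0,0,0,255]
    - [-0.1,0,0,0,255]
    - [-0.1,0,0,0,255]

```text
t: 5.33
tcp_pos: [0.4907, -0.0275, 0.0298]
tool_rot: [0.012, 1.0, -0.004, 0.012]
force: [4.0, 1.0, -3.4]
finger_gap: 0.129
```

>>> jog_arm:
  motion:
    - [-0.1,0,0,0,255]
    - [-0.1,0,0,0,255]

```text
t: 5.5
tcp_pos: [0.4907, -0.0278, 0.0299]
tool_rot: [0.012, 1.0, -0.004, 0.014]
force: [3.9, 1.6, -1.9]
finger_gap: 0.129
```

>>> jog_arm:
  motion:
    - [-0.1,0,0,0,255]
    - [-0.1,0,0,0,255]

```text
t: 5.67
tcp_pos: [0.4907, -0.0282, 0.0301]
tool_rot: [0.012, 1.0, -0.005, 0.016]
force: [3.5, 2.8, -2.6]
finger_gap: 0.13
```

>>> jog_arm:
  motion:
    - [-0.17,0.02,0,0,255]
    - [-0.17,0.02,0,0,255]

```text
t: 5.83
tcp_pos: [0.4908, -0.0285, 0.0303]
tool_rot: [0.012, 1.0, -0.005, 0.02]
force: [5.8, 1.5, -4.4]
finger_gap: 0.132
```

Card_1 holds at 5.8 N without moving, while card_2 slid below 2 N. Clip 2 is the tired one. Back to card_2 to draw it out.

>>> jog_arm:
  motion:
    - [0,0,0,0,120]
    - [0,0,0,0,120]
    - [0,0,2,0,120]
    - [-0.2,1,3,0,120]
    - [-0.2,3,1,0,120]
    - [0,3,0,0,120]
    - [0,2.5,0,0,120]
    - [0,0.2,0,0,120]
    - [0,0,0,0,120]

```text
t: 6.58
tcp_pos: [0.4752, 0.0713, 0.092]
tool_rot: [0.015, 1.0, -0.004, 0.009]
force: [0.0, -0.2, -0.7]
finger_gap: 0.53
```

```bash
cat > w.py <<'E'
import sys
from station import *
from h import *
s=snapshot("wrist");st=sense();print(st["t"],st["tcp_pos"].round(4),R.from_quat(st["tool_rot"]).as_matrix().round(3).tolist(),st["finger_gap"],st["force"].round(2))
P=cloud(s)
hsv=cv2.cvtColor(s["img"],cv2.COLOR_RGB2HSV)
for nm,lo,hi,z in [("or",(5,150,80),(16,255,255),.05),("teal",(80,100,40),(95,255,255),.042)]:
  m=cv2.inRange(hsv,lo,hi); k,l,sts,ce=cv2.connectedComponentsWithStats(m)
  for i in range(1,k):
    if sts[i,4]>80:
        q=P[(l==i)]; q=q[~np.isnan(q[:,0])]; q=q[(q[:,2]>z)]
        if len(q): print(nm,ce[i].round(),q.min(0).round(4),q.max(0).round(4),((q.min(0)+q.max(0))/2).round(4))
cv2.imwrite("pics/%s.png"%sys.argv[1],s["img"][:,:,::-1])
pickle.dump(s,open("wrist_now.pkl","wb"))
E
python3 w.py w1
```

```text
6.6333 [0.4749 0.071  0.0919] [[-0.999, 0.03, 0.017], [0.03, 1.0, -0.008], [-0.017, -0.007, -1.0]] 0.5331857121849155 [-0.5   0.68 -0.43]
or [284. 245.] [0.4733 0.0654 0.05  ] [0.4967 0.0771 0.0575] [0.485  0.0713 0.0538]
or [138. 253.] [ 0.4779 -0.0343  0.05  ] [ 0.502  -0.022   0.0571] [ 0.49   -0.0282  0.0535]
or [432. 255.] [0.4841 0.1639 0.05  ] [0.5084 0.1766 0.057 ] [0.4963 0.1702 0.0535]
teal [271. 354.] [0.4636 0.0536 0.042 ] [0.5976 0.0686 0.1664] [0.5306 0.0611 0.1042]
teal [297. 353.] [0.4641 0.0736 0.042 ] [0.5973 0.0837 0.166 ] [0.5307 0.0787 0.104 ]
teal [173. 393.] [ 0.456  -0.0222  0.042 ] [0.627  0.0489 0.1807] [0.5415 0.0133 0.1114]
teal [395. 394.] [0.4818 0.1103 0.0421] [0.6329 0.1573 0.1493] [0.5573 0.1338 0.0957]
```

View pics/w1.png

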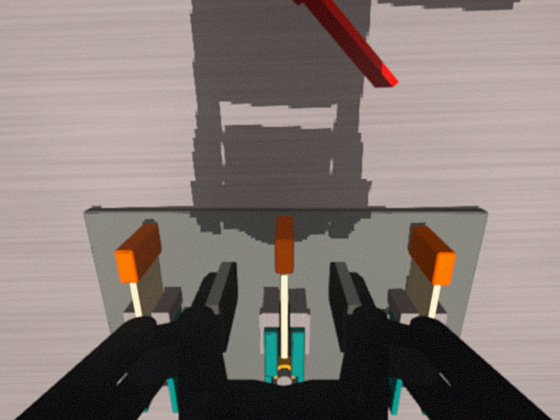

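Card_2's tab is now at x=0.485 (px 284,245), drawn about 9 mm. Card_1 shifted only 1 mm, which is within the play.

>>> jog_arm:
  motion:
    - [0.4,0,-2.5,0,120]
    - [0.3,0,-2.0,0,120]
    - [0.2,0,-1.2,0,120]
    - [0,0,-0.2,0,120]
    - [0,0,0,0,120]

```text
t: 7.05
tcp_pos: [0.4829, 0.0665, 0.0308]
tool_rot: [0.017, 1.0, -0.004, 0.007]
force: [-0.7, 0.1, 1.0]
finger_gap: 0.53
```

>>> jog_arm:
  motion:
    - [0.2,0.3,-0.3,0,120]
    - [0,0.2,-0.2,0,120]
    - [0,0,0,0,255]
    - [0,0,0,0,255]
    - [0,0,0,0,255]
    - [0,0,0,0,255]
    - [0,0,0,0,255]

```text
t: 7.63
tcp_pos: [0.4853, 0.0702, 0.0277]
tool_rot: [0.018, 1.0, -0.005, 0.008]
force: [0.1, 0.1, -1.1]
finger_gap: 0.134
```

>>> jog_arm:
  motion:
    - [-0.3,0.01,0,0,255]
    - [-0.3,0.01,0,0,255]
    - [-0.3,0.01,0,0,255]
    - [-0.3,0.01,0,0,255]
    - [-0.3,0.01,0,0,255]
    - [-0.3,0.01,0,0,255]

```text
t: 8.13
tcp_pos: [0.469, 0.0707, 0.0287]
tool_rot: [0.018, 1.0, -0.005, 0.012]
force: [0.6, -0.3, -0.3]
finger_gap: 0.131
```

>>> jog_arm:
  motion:
    - [-0.4,0.01,0,0,255]
    - [-0.4,0.01,0,0,255]
    - [-0.4,0.01,0,0,255]
    - [-0.4,0.01,0,0,255]
    - [-0.4,0.01,0,0,255]
    - [-0.4,0.01,0,0,255]
    - [-0.4,0,0,0,255]
    - [-0.2,0,0,0,255]
    - [0,0,0,0,255]

```text
t: 8.88
tcp_pos: [0.431, 0.0718, 0.0284]
tool_rot: [0.018, 1.0, -0.005, 0.008]
force: [-0.6, -0.3, 0.1]
finger_gap: 0.13
```

```bash
python3 look.py s3 200 150 350 290
```

```text
8.9333 [0.4313 0.0717 0.0284] [-0.5  -1.07  0.28] 0.1362174140050466
teal [297. 189.] [0.5561 0.1492 0.0134] [0.6341 0.1801 0.0488]
teal [299. 219.] [0.5527 0.0482 0.0101] [0.6304 0.0805 0.0492]
teal [301. 254.] [ 0.5492 -0.0498  0.01  ] [ 0.628  -0.0195  0.0499]
```

View pics/s3.png

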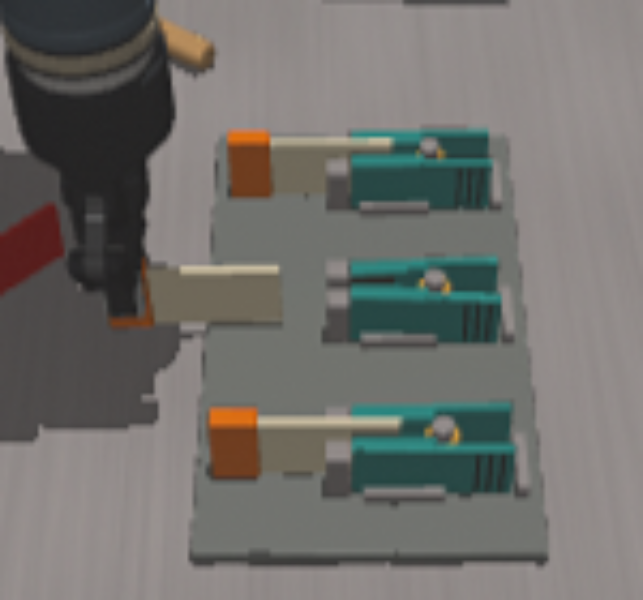

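The card is fully out and clip 2 is still seated (posts at crop x≈337, clip at 350–498). Lifting and carrying to the pan.

>>> jog_arm:
  motion:
    - [0,0,2,0,255]
    - [0,0,2.5,0,255]
    - [0,0,2.5,0,255]
    - [0,0,1.5,0,255]
    - [0,-2,0,0,255]
    - [0,-3,0,0,255]
    - [0,-3,0,0,255]
    - [0,-3,0,0,255]
    - [0,-3,0,-2,255]
    - [0,-2,0,-2,255]

```text
t: 9.77
tcp_pos: [0.4337, -0.0915, 0.1185]
tool_rot: [0.049, 0.999, -0.006, 0.011]
force: [0.2, -0.4, -0.7]
finger_gap: 0.133
```

>>> jog_arm:
  motion:
    - [0.2,-3,0,-2,255]
    - [0.2,-3,0,-2,255]
    - [0.2,-3,0,0,255]
    - [0.2,-3,0,0,255]
    - [0.2,-3,0,0,255]
    - [0.2,-2,0,0,255]
    - [0,-1,0,0,255]
    - [0,0,0,0,255]

```text
t: 10.43
tcp_pos: [0.4462, -0.2878, 0.1193]
tool_rot: [0.089, 0.996, -0.009, 0.014]
force: [-0.3, 0.6, -0.4]
finger_gap: 0.132
```

```bash
python3 w.py w2; python3 - <<'E'
from h import *
s=pickle.load(open("wrist_now.pkl","rb"));P=cloud(s);hsv=cv2.cvtColor(s["img"],cv2.COLOR_RGB2HSV)
m=(np.abs(P[...,2]-.045)<.004)&(hsv[...,2]<110)
k,l,st,ce=cv2.connectedComponentsWithStats(m.astype(np.uint8))
for j in 1+np.argsort(-st[1:,4])[:3]:
    q=P[l==j][:,:2].astype(np.float32); print(st[j],cv2.minAreaRect(q*1000))
E
```

```text
10.4833 [ 0.4459 -0.2865  0.1191] [[-0.984, 0.178, 0.025], [0.177, 0.984, -0.019], [-0.028, -0.015, -0.999]] 0.13397542814944044 [ 0.14 -0.41 -0.97]
or [283. 289.] [ 0.4334 -0.2947  0.1036] [ 0.458  -0.28    0.1506] [ 0.4457 -0.2874  0.1271]
[ 117  142  275  192 8815] ((466.49822998046875, -312.6073913574219), (181.9838104248047, 157.26275634765625), 79.92276000976562)
[   0  256   73  136 1632] ((509.5205078125, -500.4359130859375), (23.60433006286621, 138.10540771484375), 89.74530029296875)
[158 367  13  13  51] ((574.6088256835938, -418.7754211425781), (4.791215896606445, 16.10842514038086), 39.83650588989258)
```

View pics/w2.png

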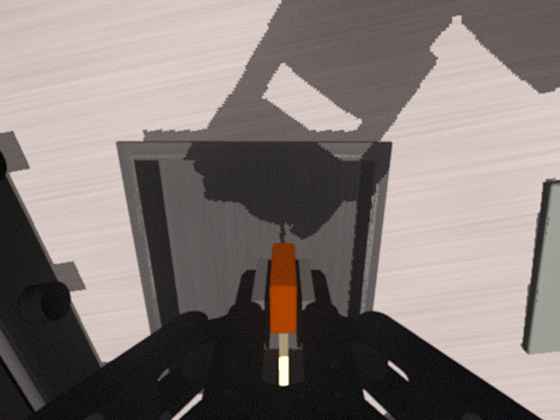

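The pan centre comes out consistently at about (0.500,-0.320), yaw -10°; the card is held above it at px (283,289). Now positioning and lowering.

>>> jog_arm:
  motion:
    - [0.3,-2,0,0,255]
    - [0.3,-2,0,0,255]
    - [0.3,-1.5,0,0,255]
    - [0,-0.5,0,0,255]
    - [0,0,0,0,255]

```text
t: 10.9
tcp_pos: [0.4523, -0.3369, 0.1178]
tool_rot: [0.086, 0.996, -0.003, 0.009]
force: [-1.0, 0.1, -1.3]
finger_gap: 0.135
```

>>> jog_arm:
  motion:
    - [0,0,-2,0,255]
    - [0,0,-2,0,255]
    - [0,0,-2,0,255]
    - [0,0,-1,0,255]
    - [0,0,-0.5,0,255]
    - [0,0,0,0,255]

```text
t: 11.4
tcp_pos: [0.451, -0.3255, 0.0415]
tool_rot: [0.083, 0.997, -0.0, 0.007]
force: [1.2, -0.1, 0.0]
finger_gap: 0.131
```

>>> jog_arm:
  motion:
    - [0.2,-1,-0.2,0,255]
    - [0.1,-1,-0.3,0,255]
    - [0,-0.4,-0.5,0,255]
    - [0,-0.1,-0.4,0,255]
    - [0,0,0,0,255]

```text
t: 11.82
tcp_pos: [0.4561, -0.3539, 0.0292]
tool_rot: [0.082, 0.997, -0.002, 0.009]
force: [0.6, -0.1, 0.4]
finger_gap: 0.132
```

>>> jog_arm:
  motion:
    - [0,0,-0.2,0,255]
    - [0,0,-0.1,0,255]
    - [0,0,0,0,190]
    - [0,0,0,0,170]
    - [0,0,0,0,165]
    - [0,0,1,0,165]
    - [0,0,2.5,0,165]
    - [0,0,3,0,165]
    - [0,0,2.5,0,165]
    - [0,0,0,0,100]

```text
t: 12.65
tcp_pos: [0.4546, -0.3523, 0.1205]
tool_rot: [0.082, 0.997, -0.001, 0.007]
force: [0.3, -1.1, 0.8]
finger_gap: 0.48
```

```bash
python3 w.py w3;python3 look.py s4 170 150 350 420
```

```text
12.7 [ 0.4539 -0.3516  0.1189] [[-0.986, 0.164, 0.013], [0.164, 0.986, -0.001], [-0.013, 0.001, -1.0]] 0.5658892312677303 [-0.34 -0.36 -0.04]
or [278. 217.] [ 0.448  -0.3635  0.05  ] [ 0.4681 -0.3513  0.0512] [ 0.4581 -0.3574  0.0506]
12.75 [ 0.4531 -0.3508  0.1172] [ 0.1   0.27 -0.64] 0.6021487353783095
teal [297. 189.] [0.5562 0.1491 0.0126] [0.6344 0.1794 0.0491]
teal [299. 219.] [0.5526 0.0477 0.0098] [0.6303 0.081  0.0492]
teal [301. 254.] [ 0.5491 -0.0498  0.0117] [ 0.6277 -0.0195  0.0495]
```

View pics/w3.png

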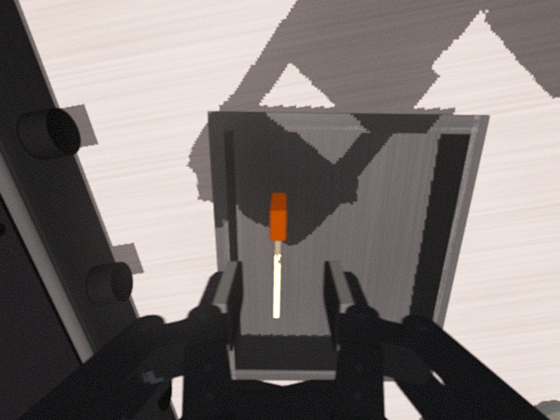

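View pics/s4.png

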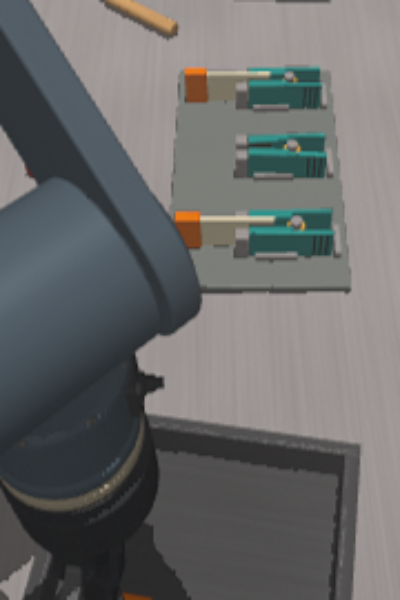

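The card stands in the pan (w3 px 278,250), the rack is unchanged, and clip 2 is still seated. Now going to clip 2 at about (0.5915,0.067).

>>> jog_arm:
  motion:
    - [0.5,2,0,0,100]
    - [1,3,0,2,100]
    - [1,3,0,2,100]
    - [1,3,0,2,100]
    - [1,3,0,1.8,100]
    - [1,3,0,0,100]
    - [1,3,0,0,100]
    - [1,3,0,0,100]
    - [1,3,0,0,100]
    - [1,3,0,0,100]

```text
t: 13.58
tcp_pos: [0.5419, -0.0524, 0.108]
tool_rot: [0.018, 1.0, 0.004, -0.003]
force: [-0.2, -0.6, 0.8]
finger_gap: 0.609
```

>>> jog_arm:
  motion:
    - [1,3,0,0,100]
    - [1,3,0,0,100]
    - [1,2.5,0,0,100]
    - [0.5,1.5,0,0,100]
    - [0,0.5,0,0,100]
    - [0,0,0,0,100]

```text
t: 14.08
tcp_pos: [0.5724, 0.066, 0.1004]
tool_rot: [0.013, 1.0, 0.006, -0.01]
force: [-0.3, -0.6, -1.0]
finger_gap: 0.605
```

```bash
python3 w.py w4
```

```text
14.1333 [0.5722 0.0654 0.1003] [[-0.999, 0.028, -0.021], [0.028, 1.0, 0.012], [0.022, 0.012, -1.0]] 0.6073960716495103 [0.29 0.01 0.86]
or [126. 106.] [ 0.4785 -0.0346  0.05  ] [ 0.5024 -0.0221  0.0573] [ 0.4904 -0.0284  0.0537]
or [444. 109.] [0.4853 0.1639 0.05  ] [0.5087 0.1766 0.0572] [0.497  0.1703 0.0536]
teal [299. 243.] [0.5509 0.0714 0.042 ] [0.6299 0.0819 0.0481] [0.5904 0.0766 0.045 ]
teal [146. 249.] [ 0.5477 -0.0475  0.042 ] [ 0.6276 -0.0156  0.0484] [ 0.5877 -0.0315  0.0452]
teal [424. 249.] [0.5543 0.1512 0.042 ] [0.6342 0.1833 0.0485] [0.5942 0.1673 0.0453]
teal [269. 244.] [0.5504 0.0504 0.0421] [0.6296 0.064  0.0481] [0.59   0.0572 0.0451]
```

View pics/w4.png

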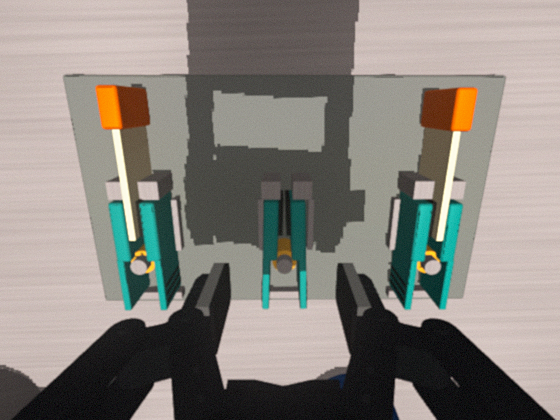

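Clip 2 is empty at px (284,243), centre (0.590,0.066); clips 1 and 3 still hold their cards.

>>> jog_arm:
  motion:
    - [0.8,0.05,0,0,100]
    - [0.7,0.05,-1,0,100]
    - [0.2,0,-1.5,0,100]
    - [0,0,-1,0,100]
    - [0,0,0,0,100]

```text
t: 14.55
tcp_pos: [0.5909, 0.0606, 0.0623]
tool_rot: [0.017, 1.0, 0.005, -0.011]
force: [-0.6, -0.8, -0.8]
finger_gap: 0.614
```

>>> jog_arm:
  motion:
    - [0,0.5,-1,0,100]
    - [0,0.1,-1.5,0,100]
    - [0,0,-1,0,100]
    - [0,0,-0.4,0,100]
    - [0,0,0,0,100]

```text
t: 14.97
tcp_pos: [0.591, 0.0646, 0.0194]
tool_rot: [0.02, 1.0, 0.005, -0.011]
force: [-0.0, 0.3, -0.2]
finger_gap: 0.603
```

>>> jog_arm:
  motion:
    - [0,0.15,0.25,0,100]
    - [0,0,0,0,255]
    - [0,0,0,0,255]
    - [0,0,0,0,255]
    - [0,0,0,0,255]
    - [0,0,0,0,255]
  squeeze: 40

```text
t: 15.47
tcp_pos: [0.5921, 0.0668, 0.0243]
tool_rot: [0.019, 1.0, 0.005, -0.01]
force: [-0.1, -0.8, -0.2]
finger_gap: 0.333
```

>>> jog_arm:
  motion:
    - [0,0,1,0,255]
    - [0,0,2,0,255]
    - [0,0,2.5,0,255]
    - [0,0,2.5,0,255]
    - [0,0,2,0,255]
    - [0,0,0.5,0,255]

```text
t: 15.97
tcp_pos: [0.5915, 0.0663, 0.1343]
tool_rot: [0.019, 1.0, 0.005, -0.01]
force: [-0.9, -0.7, -0.5]
finger_gap: 0.333
```

```bash
python3 look.py s5 200 110 400 290
```

```text
16.0167 [0.5917 0.0663 0.1342] [-0.28 -0.04  0.68] 0.3351547409707618
teal [301. 254.] [ 0.5491 -0.05    0.0102] [ 0.6278 -0.0168  0.0506]
```

View pics/s5.png

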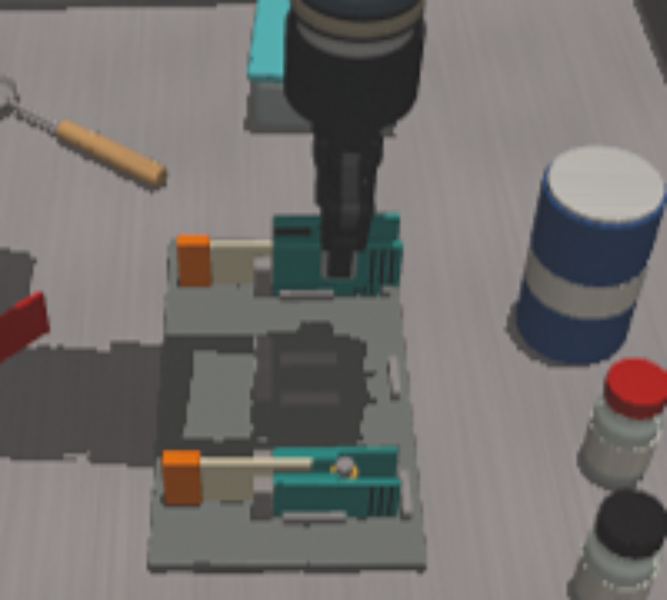

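The clip is held in the gripper above the empty middle pocket, and the other clips are in place. Carrying it to the pan.

>>> jog_arm:
  motion:
    - [-0.5,-2,0,0,255]
    - [-0.7,-3,0,0,255]
    - [-0.7,-3,0,0,255]
    - [-0.7,-3,0,0,255]
    - [-0.7,-3,0,-2,255]
    - [-0.7,-3,0,-2,255]
    - [-0.7,-3,0,-2,255]
    - [-0.7,-3,0,-2,255]
    - [-0.7,-3,0,0,255]
    - [-0.5,-2,0,0,255]

```text
t: 16.85
tcp_pos: [0.5172, -0.2174, 0.1276]
tool_rot: [0.087, 0.996, 0.009, -0.014]
force: [1.0, 0.1, -1.3]
finger_gap: 0.331
```

>>> jog_arm:
  motion:
    - [-0.5,-2,0,0,255]
    - [-0.4,-2,0,0,255]
    - [-0.2,-1,0,0,255]
    - [0,0,0,0,255]

```text
t: 17.18
tcp_pos: [0.5017, -0.2736, 0.1233]
tool_rot: [0.091, 0.996, 0.01, -0.016]
force: [0.5, 0.5, -0.8]
finger_gap: 0.332
```

>>> jog_arm:
  motion:
    - [0.2,-1,0,0,255]
    - [0.1,-0.8,-1,0,255]
    - [0,0,-1.5,0,255]
    - [0,0,-1.5,0,255]
    - [0,0,-0.5,0,255]
    - [0,0,0,0,255]

```text
t: 17.68
tcp_pos: [0.5061, -0.2898, 0.0736]
tool_rot: [0.089, 0.996, 0.011, -0.017]
force: [-0.1, 0.8, -0.9]
finger_gap: 0.332
```

>>> jog_arm:
  motion:
    - [0,0,-1,0,255]
    - [0,-0.1,-1.5,0,255]
    - [0,-0.1,-1.2,0,255]
    - [0,-0.1,-0.8,0,255]
    - [0,0,-0.2,0,255]
    - [0,0,0,0,255]

```text
t: 18.18
tcp_pos: [0.5078, -0.2912, 0.0233]
tool_rot: [0.087, 0.996, 0.011, -0.016]
force: [-0.5, 0.2, -1.0]
finger_gap: 0.334
```

>>> jog_arm:
  motion:
    - [0,0,-0.3,0,255]
    - [0,0,0,0,150]
    - [0,0,0,0,145]
    - [0,0,0,0,145]
    - [0,0,1,0,145]
    - [0,0,2,0,145]
    - [0,0,3,0,145]
    - [0,0,3,0,145]
    - [0,0,3,0,145]
    - [0,0,0,0,145]

```text
t: 19.02
tcp_pos: [0.5079, -0.2914, 0.1498]
tool_rot: [0.087, 0.996, 0.01, -0.015]
force: [1.1, -0.2, 1.2]
finger_gap: 0.431
```

>>> jog_arm:
  motion:
    - [2,2,2,0,145]
    - [3,2,1,0,145]
    - [3,2,0,0,145]
    - [1,1,0,0,145]
    - [0,0,0,0,145]
    - [0,0,0,0,145]

```text
t: 19.52
tcp_pos: [0.6008, -0.2204, 0.1902]
tool_rot: [0.089, 0.996, 0.007, -0.01]
force: [-0.5, 0.2, -0.1]
finger_gap: 0.429
```

```bash
python3 w.py w5; python3 look.py s6 160 130 430 420; python3 -c "
from station import *
import cv2
cv2.imwrite('pics/sc6.png',snapshot('scene')['img'][:,:,::-1])"
```

```text
19.5667 [ 0.6004 -0.2205  0.1901] [[-0.984, 0.178, -0.019], [0.178, 0.984, 0.017], [0.022, 0.013, -1.0]] 0.43220322466495653 [-0.05  0.82 -0.3 ]
or [486.  25.] [ 0.4785 -0.0364  0.05  ] [ 0.5022 -0.0232  0.0577] [ 0.4903 -0.0298  0.0539]
or [93. 60.] [ 0.448  -0.3626  0.05  ] [ 0.4692 -0.3503  0.0516] [ 0.4586 -0.3564  0.0508]
teal [184. 102.] [ 0.4729 -0.3059  0.042 ] [ 0.546  -0.2723  0.0426] [ 0.5094 -0.2891  0.0423]
teal [478. 143.] [ 0.548  -0.0485  0.042 ] [ 0.6282 -0.0167  0.0487] [ 0.5881 -0.0326  0.0453]
19.6167 [ 0.5998 -0.221   0.1897] [ 0.33  0.56 -0.08] 0.43485831038526895
teal [294. 190.] [0.5562 0.1494 0.0128] [0.6172 0.1806 0.0493]
teal [262. 381.] [ 0.4674 -0.314   0.0032] [ 0.5493 -0.2737  0.0435]
```

View pics/s6.png

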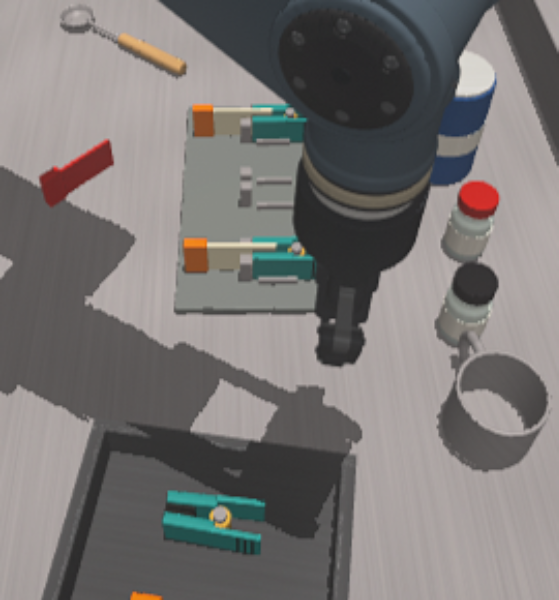

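View pics/sc6.png

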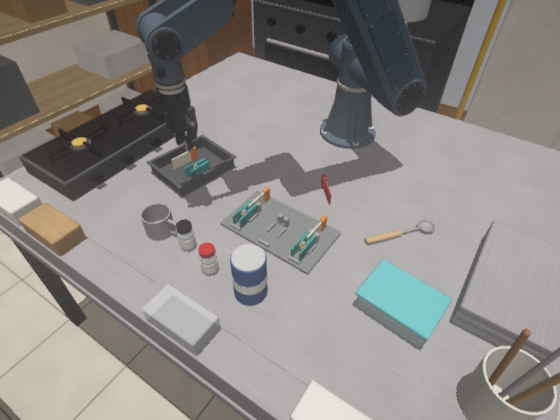

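View pics/w5.png

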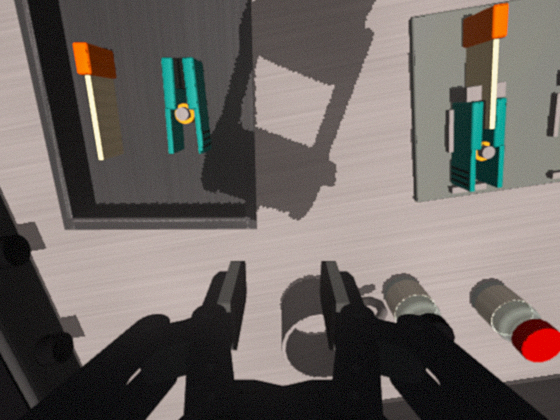

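The card and clip 2 both lie inside the pan (w5 px (95,100) and (184,105)). Clips 1 and 3 still grip their cards, the bystanders are unmoved, and the gripper is clear. Handing in.

```bash
python3 -c "
from station import *
print(sign_off())"
```

```text
the job is handed in; nothing more can be done
None
```

The tired clip was clip 2, in the middle pocket. I drew card_2 right out while the clip stayed in its pocket, then put the card and the clip in the pan and handed the job in at about 20 s.

- **Finding the tired clip:** card_2 slid about 9 mm with readings under 2 N, while card_1 held at 5.8 N without moving. I did not tug card_3; I took it as good because exactly one clip is tired.
- **Disagreement:** the readings while card_2 slid were mostly 0.2 to 1.7 N, below the stated 2 to 4.5 N. The force readings are noisy by about 1 N, and the contrast with card_1 was clear.
- **Last checks:**
  - Card_2 stands at about (0.459, -0.356) and clip 2 at about (0.509, -0.289), both inside the pan walls.
  - Clips 1 and 3 still grip their cards, with card_1 and clip 1 within about 2 mm of their first measured positions. Card_3 was last measured unmoved, just before I lifted clip 2.
  - In the pictures the bystanders look unmoved, and the gripper is clear of everything.

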